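# Open the wheel lock of the stall's cash box

## Task

Unlock the green cash box on the market stall: with a fingertip flick the lugs of the star wheel on its lid, click by click in either direction, until the one lug that carries the round stud has clicked into place pointing straight at the bolt; then push the bolt's upright tab towards the wheel until the bolt is fully home. It is all done by touch: lift nothing, and leave the other goods on the table where they stand.

Things in the scene. Friction and masses are not known exactly. Their poses are not given: they have to be found in the camera images.
- cashbox: Green steel cash box, fixed, 180 (x) x 280 (y) x 85 mm high, always level; origin at the centre of its underside. On its flat lid, 85 mm above the table: the star wheel, axis at x = 0, y = -55 mm of this frame, and the bolt, lying along y at x = 0 on the wheel's +y side; a keeper (24 mm wide in x, 12 mm high) spans it from y = 4 to 24 mm. Nothing else stands on the lid.
- star_wheel (a joint): Turn of the wheel, rad, positive anticlockwise from above, no stops. 8 clicks a turn: a sprung detent holds it at whole multiples of pi/4 and pulls it to the nearest one when let go; moving it on takes about 4 N at a lug's end. At 0 or any whole turn the studded lug points at the bolt (box +y); at pi/2 it points to the box's -x.
- wheel_hub (a point): Point on the steel star wheel's axis, 22 mm above the lid. Hub 19 mm in radius; 8 lugs 45 degrees apart reach out to 52 mm radius, each 6 mm wide, from 8 to 20 mm above the lid, about 29 mm free between them at 46 mm radius. Below lie gate plates out to 36 mm radius, top 8 mm above the lid, under each lug but the studded one. At a click, lugs point along +x, -x, +y, -y of the box and midway between.
- key_tip (a point): Point on top of the studded lug near its outer end, at 42 mm radius, 20 mm above the lid; turns with the wheel. This lug alone carries a round upright stud, 14 mm across and 14 mm tall, centred at 26 mm radius.
- gate (a point): Fixed point where key_tip must come to lie: 42 mm from the wheel's axis straight towards the bolt (box +y), 20 mm above the lid.
- bolt (a joint): Travel of the steel bolt, m: from 0 (out) to 0.016 (fully home, end stop), growing as it slides towards the wheel (box -y). Stays where left; slides with about 1.5 N. Its bar (8 mm wide, 2 to 8 mm above the lid) passes under the lugs into the gap below the studded lug; at any other click the gate plates stop it at about 5 mm.
- bolt_tab (a point): Top middle of the far face of the bolt's upright tab: the face looking away from the wheel (box +y), the one to push. With the bolt out it is at x = 0, y = 62 mm of the box, 30 mm above the lid. The tab is 26 mm wide (x), 8 mm thick, and stands from 2 to 30 mm above the lid; the lid beyond it is bare.
- bell: Loose brass hand bell standing on its mouth, 60 mm across, 90 mm tall, beside the box; to be left alone. Origin under its centre.
- jar: Loose amber glass jar, 66 mm across, 110 mm tall, behind the box; to be left alone. Origin under its centre.
- mug: Loose white mug, 76 mm across, 85 mm tall, behind the box; to be left alone. Origin under its centre.
- book: Loose book lying flat, 150 x 105 x 32 mm, beside the box; to be left alone. Origin under its centre.

How it is judged:
On the way, in this order (a step that is already met when the one before it is completed fails the run):
1. with the bolt still out, the studded lug has been clicked round to point at the bolt (distance between key_tip and gate below 0.01 m and value of joint bolt below 0.006 m), for 0.2 s.
2. the bolt is pushed home into the wheel (distance between key_tip and gate below 0.01 m and value of joint bolt above 0.0135 m), for 0.2 s.
At the end, for the whole second after the job is handed in: The studded lug points at the bolt (key_tip within 10 mm of gate), the bolt is home (past 13.5 mm of its 16 mm), both at rest, and bell, jar, mug and book are within 30 mm of where they stood (all of step 2 and velocity of joint star_wheel between -0.1 and 0.1 rad/s and velocity of joint bolt between -0.01 and 0.01 m/s and distance of each of bell, jar, mug, book from where it was at the start of the episode below 0.03 m); the robot touches nothing.
It fails at once if the bell is shifted by more than 30 mm, lifted or tipped (distance of bell from where it was at the start of the episode above 0.03 m or angle between bell's own z axis and vertical above 0.35 rad or height (world z) of bell above 0.015 m).
It fails at once if the jar is shifted by more than 30 mm, lifted or tipped (distance of jar from where it was at the start of the episode above 0.03 m or angle between jar's own z axis and vertical above 0.35 rad or height (world z) of jar above 0.015 m).
It fails at once if the mug is shifted by more than 30 mm, lifted or tipped (distance of mug from where it was at the start of the episode above 0.03 m or angle between mug's own z axis and vertical above 0.35 rad or height (world z) of mug above 0.015 m).
It fails at once if the book is shifted by more than 30 mm, lifted or tipped (distance of book from where it was at the start of the episode above 0.03 m or angle between book's own z axis and vertical above 0.35 rad or height (world z) of book above 0.015 m).
It also fails if it takes over 54 s, if anything falls off the work surface, if the arm or the gripper's body presses on something with over 40 N, if the wrist force passes 120 N, or if a joint passes its speed limit or range.

## Robot

A 7-joint arm with a two-finger parallel gripper is mounted at the origin on the work surface. World frame = base frame: x ahead of the robot, y to its left, z up, the work surface at z = 0. Lengths are in m, angles in rad, forces in N, time in s.
With the tool pointing down it reaches from about 0.425 to 0.925 m from the base axis. Payload 6.8 kg.
Tool frame: the origin (TCP) lies midway between the tips of the shut fingers; the grasp point (between the pads) lies 19 mm behind it; x points along the fingers, y is the direction in which the jaws open and shut, and the axes are right-handed (so a half turn about x gives the same grasp; the last joint's range is limited). The gripper opens to 85 mm and grips with 20 to 120 N. Pads are 22 mm wide; open, the fingers measure 114 mm over their backs; the gripper's body (76 mm by 85 mm) begins 54 mm behind the grasp point. The pads swing forward as they close: fully open they stand 13 mm farther back than shut.
Start: joints at [1.049, 0.477, 0.022, 1.555, -0.011, 1.109, -0.083], TCP at [0.271, -0.618, 0.231] pointing down, gripper open.
Joint ranges: [-2.96, 2.96], [-0.34, 2.1], [-1.41, 1.46], [0.24, 2.44], [-1.37, 4.51], [0.17, 1.92], [-2.96, 2.96]. Speed limits (rad/s): [2.39, 2.39, 3.14, 3.14, 3.14, 3.14, 3.14].

## Interface

Orientations are given as a rotation vector (axis times angle).
In Python, from bench import r gives the robot as it stands.
- The arm moves only by the tool carry_out, never from a script. Its argument "targets" is one flat list of numbers, 7 for each row, row after row: the finger opening in m, from 0 to 0.0854, then the shift along the tool's x, y, z in m, then the turn, a rotation vector about the tool's x, y, z in units of 5 degrees (1.0 is 5 degrees). A call has 1 to 12 rows; each row is the pose to reach, as a shift and turn from the pose measured when the call began, along the tool's axes at that moment; what a row does not reach only later rows make up. A row lasts 1/8 s, in which the tool goes at most 62.5 mm and 10.7 degrees, less where a joint would pass 70% of its speed; a pose out of reach is approached as far as the arm can. A call with a gripper value outside its range is refused whole. The fingers move at their own pace and stop on an object; "squeeze" is the grip in N (left out, the last holds). Time passes only in rows, so rows that repeat a pose let the fingers close. It gives the time, the measured TCP pose, the force and the opening at its end, in the units of the state.
- r.get_obs(): the state, without advancing time (a new reading comes with each control period).
- r.grab_frame(name): name is "scene" or "side" or "wrist"; returns the picture (400x640x3 uint8, blue, green, red); there is no depth.
- r.camera_info(name): a dict with "fx", "fy", "cx", "cy" (pixels), "xyz" and "orientation" of the camera in the world. Camera axes: x right, y up, looking along -z (the intrinsics and any distortion apply to the point x, -y, -z); pixel columns grow to the right and rows downward; lengths in m; the calibration is good to about 2 mm. The wrist camera is an equidistant fisheye: a pixel r from the principal point sees the ray r / f radians off the axis. A picture is of the moment at which its call begins: read the wrist's pose just before it. camera_info takes no time and is no camera call; for the wrist camera it gives the pose at the moment of the call.
- r.hand_in(): hands the job in, once; it reports no verdict.
The state is a dict: "clock": time; "joints": joint angles; "qvel": joint speeds; "tau": joint torques, N m; "tcp_pos": TCP position; "orientation": TCP orientation; "contact_force": force on the tool from outside, world axes, zero at the start; "moment": the same for the moment, N m; "grip_width": finger opening in m.
Only numpy, scipy, OpenCV 4.12 (cv2) and the standard library are available. Lean on these libraries where they do the work, as an engineer would, in place of code of your own. Each camera call takes 0.05 s, during which the arm holds its last target. There are 200 camera calls.

## Working session

There is one attempt and no reset: what is moved stays moved. The work goes in short steps, Python scripts to look and compute and a tool call to move; the robot and the scene stay as the last step left them, time stands still between calls to the robot, and variables do not carry over. Pictures are saved under pics/ and viewed, about 8 in all and at most 12, crops included, and the job is handed in when it is done.

Besides the shell and the picture viewer there is one more tool, called as name(argument=value, ...) on one line, values as JSON. carry_out: Moves the arm, as the interface text tells. Its arguments: {"type":"object","properties":{"targets":{"type":"array","items":{"type":"number"}},"squeeze":{"type":"number"}},"required":["targets"]}

```bash
mkdir -p pics; ls; python3 - <<'E'
from bench import r
import cv2
o=r.get_obs(); print(o)
a=r.grab_frame("scene");b=r.grab_frame("side")
cv2.imwrite("pics/scene0.png",a);cv2.imwrite("pics/side0.png",b)
for n in("scene","side","wrist"):print(n,r.camera_info(n))
E
```

```text
pics
{'clock': 0.0, 'joints': array([ 1.048904  ,  0.47776479,  0.02231306,  1.55648579, -0.01151327,
        1.10928961, -0.08308982]), 'qvel': array([ 0.00073982, -0.00321098,  0.00127762,  0.00098096, -0.00101668,
       -0.00074841, -0.00042171]), 'tau': array([ 6.31164075e-04, -5.96456158e+01,  1.60808511e+00, -2.81197536e+01,
        1.24850386e-02,  9.50689602e-03,  7.26166263e-06]), 'tcp_pos': array([ 0.27116674, -0.61747422,  0.23033437]), 'orientation': array([ 1.99362525,  0.42040381, -1.99460616]), 'contact_force': array([-0.04465981, -0.1771624 ,  0.19412071]), 'moment': array([-0.01384825,  0.00897825, -0.04099297]), 'grip_width': 0.08538846260411741}
scene {'fx': 416.44691271229595, 'fy': 416.44691271229595, 'cx': 317.70277542120465, 'cy': 197.10038416890788, 'xyz': array([1.13879759, 0.24648809, 0.86615984]), 'orientation': array([0.42512714, 0.5909913 , 1.80833001])}
side {'fx': 389.9283654274607, 'fy': 389.9283654274607, 'cx': 322.77331695177986, 'cy': 204.7764142050989, 'xyz': array([0.4403607 , 0.78754851, 0.68608859]), 'orientation': array([ 0.16971663, -1.26413393, -2.66117206])}
wrist {'fx': 309.70691628693146, 'fy': 309.70691628693146, 'cx': 321.4352765466357, 'cy': 205.70399382859583, 'xyz': array([ 0.34083857, -0.5877355 ,  0.37441995]), 'orientation': array([-0.26068045,  0.17390178, -1.14923418])}
```

View pics/scene0.png

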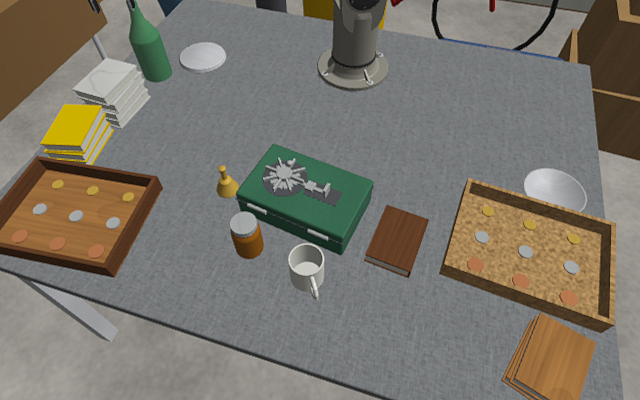

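View pics/side0.png

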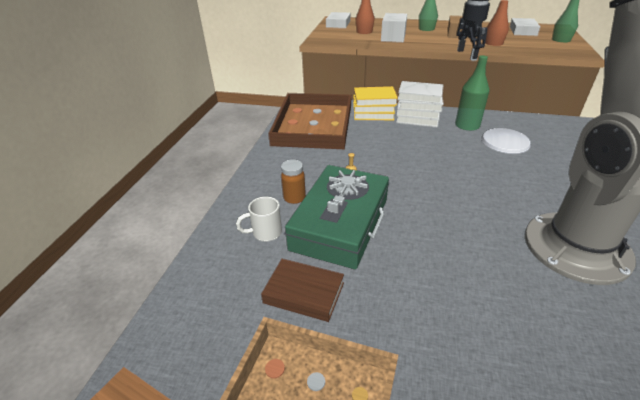

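The scene picture shows the green box with lid corners near (274,146), (373,184), (343,238) and (238,198). The wheel is at about (284,174) and the bolt tab near (327,188). The side view shows the same, with the wheel at (348,182) and the tab at (336,203). Next I'll locate the box by ray casting and enlarge the wheel.

```bash
cat > h.py <<'E'
import numpy as np, cv2
from scipy.spatial.transform import Rotation as R
from bench import r
def ray(n,uv,ci=None):
    c=ci or r.camera_info(n); d=np.array([(uv[0]-c['cx'])/c['fx'],(uv[1]-c['cy'])/c['fy']])
    if n=='wrist':
        t=np.hypot(*d); s=np.sin(t)/max(t,1e-9); v=[d[0]*s,-d[1]*s,-np.cos(t)]
    else: v=[d[0],-d[1],-1]
    return np.array(c['xyz']),R.from_rotvec(c['orientation']).apply(v)
def onz(n,uv,z,ci=None):
    o,d=ray(n,uv,ci); return o+d*(z-o[2])/d[2]
def pix(n,p,ci=None):
    c=ci or r.camera_info(n); v=R.from_rotvec(c['orientation']).inv().apply(np.array(p)-c['xyz'])
    d=np.array([v[0],-v[1]]); 
    if n=='wrist':
        h=np.hypot(*d); d=d/h*np.arctan2(h,-v[2])
    else: d=d/-v[2]
    return np.array([d[0]*c['fx']+c['cx'],d[1]*c['fy']+c['cy']])
E
python3 - <<'E'
from h import *
a=cv2.imread("pics/scene0.png");b=cv2.imread("pics/side0.png")
for n,im,cs in(("scene",a,[(274,145),(373,184),(343,238),(238,198)]),("side",b,[(325,168),(390,178),(360,248),(290,233)])):
    hsv=cv2.cvtColor(im,cv2.COLOR_BGR2HSV)
    m=cv2.inRange(hsv,(60,80,20),(95,255,255))
    nn,l,st,_=cv2.connectedComponentsWithStats(m); print(n,[tuple(s) for s in st[1:] if s[4]>300])
    for c in cs: print(c,onz(n,c,.085).round(3))
for n,uv in(("scene",(284,174)),("side",(348,182))): print('hub',onz(n,uv,.103).round(3))
for n,uv in(("scene",(327,188)),("side",(333,205))): print('tab',onz(n,uv,.115).round(3))
c1=cv2.resize(a[130:250,225:385],None,fx=5,fy=5,interpolation=cv2.INTER_CUBIC);cv2.imwrite("pics/c1.png",c1)
E
```

```text
scene [(np.int32(130), np.int32(0), np.int32(42), np.int32(82), np.int32(1806)), (np.int32(237), np.int32(144), np.int32(136), np.int32(99), np.int32(5581)), (np.int32(239), np.int32(194), np.int32(132), np.int32(61), np.int32(1029))]
(274, 145) [ 0.476 -0.086  0.085]
(373, 184) [0.523 0.184 0.085]
(343, 238) [0.687 0.156 0.085]
(238, 198) [ 0.657 -0.105  0.085]
side [(np.int32(421), np.int32(0), np.int32(16), np.int32(30), np.int32(350)), (np.int32(558), np.int32(0), np.int32(21), np.int32(42), np.int32(455)), (np.int32(457), np.int32(56), np.int32(32), np.int32(74), np.int32(1346)), (np.int32(286), np.int32(166), np.int32(102), np.int32(86), np.int32(4072)), (np.int32(287), np.int32(236), np.int32(82), np.int32(33), np.int32(1098))]
(325, 168) [ 0.645 -0.092  0.085]
(390, 178) [ 0.465 -0.078  0.085]
(360, 248) [0.505 0.195 0.085]
(290, 233) [0.666 0.18  0.085]
hub [ 0.571 -0.022  0.103]
hub [ 0.568 -0.014  0.103]
tab [0.589 0.089 0.115]
tab [0.584 0.099 0.115]
```

View pics/c1.png

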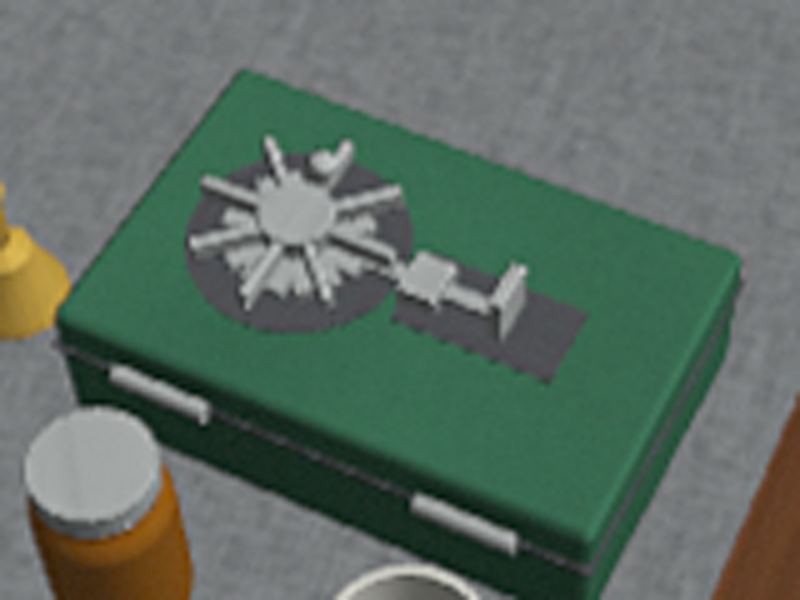

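The stud sits on the lug two clicks anticlockwise from the bolt, at box −x, so the wheel needs +π/2 → 0, two clicks clockwise. I'll use the closed fingers as a cog: insert them between two lugs from outside and swing them 90° clockwise about the hub.

```bash
cat >> h.py <<'E'
HUB=np.array([.570,-.018]); YAW=np.deg2rad(-8.4)
def plan(polar,rad,z,yradial=True):
    """shift in tool axes & turn (5deg units) about tool axes to get closed fingers, y radial, at box-polar deg"""
    o=r.get_obs(); T=R.from_rotvec(o['orientation']); a=YAW+np.deg2rad(polar)
    p=np.array([*(HUB+rad*np.array([np.cos(a),np.sin(a)])),z])
    best=None
    for s in(1,-1):
        y=s*np.array([np.cos(a),np.sin(a),0]); x=np.array([0,0,-1.]); M=R.from_matrix(np.c_[x,y,np.cross(x,y)])
        rv=(T.inv()*M).as_rotvec()
        if best is None or np.linalg.norm(rv)<np.linalg.norm(best): best=rv
    return p.round(4),T.inv().apply(p-o['tcp_pos']).round(4),(np.rad2deg(best)/5).round(2)
E
python3 - <<'E'
from h import *
o=r.get_obs(); print(R.from_rotvec(o['orientation']).as_matrix().round(3))
print('bottle base',onz('scene',(157,78),0).round(3),'bell',onz('scene',(228,194),0).round(3))
for n,uv in(('scene',(132,0)),('side',(484,58))): print([v.round(3) for v in ray(n,uv)])
B=onz('scene',(157,76),0)
for z in(.2,.25,.3,.35):print(z,pix('side',[B[0],B[1],z]).round())
for p in(247.5,202.5,157.5,-22.5,-67.5): print(p,plan(p,.060,.20))
E
```

```text
[[-0.001  0.402 -0.916]
 [ 0.002 -0.916 -0.402]
 [-1.    -0.002  0.   ]]
bottle base [ 0.242 -0.594  0.   ] bell [ 0.601 -0.173  0.   ]
[array([1.139, 0.246, 0.866]), array([-0.788, -0.723, -0.529])]
[array([0.44 , 0.788, 0.686]), array([-0.173, -1.078, -0.346])]
0.2 [476.  70.]
0.25 [480.  55.]
0.3 [483.  39.]
0.35 [487.  22.]
247.5 (array([ 0.5392, -0.0695,  0.2   ]), array([ 0.031 , -0.394 , -0.4658]), array([1.092e+01, 1.000e-02, 2.000e-02]))
202.5 (array([ 0.5118, -0.0326,  0.2   ]), array([ 0.0311, -0.4387, -0.4555]), array([-1.608e+01, -1.000e-02,  2.000e-02]))
157.5 (array([0.5185, 0.0128, 0.2   ]), array([ 0.0312, -0.4776, -0.4799]), array([-7.08, -0.  ,  0.02]))
-22.5 (array([ 0.6215, -0.0488,  0.2   ]), array([ 0.031 , -0.3798, -0.5494]), array([-7.08, -0.  ,  0.02]))
-67.5 (array([ 0.5846, -0.0762,  0.2   ]), array([ 0.031 , -0.3696, -0.5047]), array([1.92, 0.  , 0.02]))
```

carry_out(targets=[0.085,-0.06,0,0,0,0,0,0.085,-0.12,0,0,0,0,0,0.0,-0.12,-0.03,-0.05,0,0,0,0.0,-0.12,-0.07,-0.1,-1,0,0,0.0,-0.12,-0.11,-0.15,-2,0,0,0.0,-0.12,-0.15,-0.2,-3,0,0,0.0,-0.12,-0.18,-0.25,-4,0,0,0.0,-0.12,-0.22,-0.3,-5,0,0,0.0,-0.12,-0.25,-0.35,-6,0,0,0.0,-0.12,-0.28,-0.4,-7,0,0,0.0,-0.08,-0.32,-0.45,-7,0,0,0.0,-0.03,-0.36,-0.5,-7,0,0])

```text
clock: 1.6
tcp_pos: [0.5735, -0.1076, 0.2795]
orientation: [1.6, 0.9, -1.598]
contact_force: [0.7, -0.4, -0.2]
grip_width: 0.0001
```

```bash
python3 - <<'E'
from h import *
ci=r.camera_info('wrist');print(r.get_obs()['tcp_pos'].round(3))
w=r.grab_frame('wrist'); np.save('ci.npy',ci,allow_pickle=True)
cv2.imwrite('pics/w1.png',w)
print(ci, pix('wrist',[*HUB,.107],ci).round(), pix('wrist',r.get_obs()['tcp_pos'],ci).round())
E
```

```text
[ 0.574 -0.108  0.28 ]
{'fx': 309.70691628693146, 'fy': 309.70691628693146, 'cx': 321.4352765466357, 'cy': 205.70399382859583, 'xyz': array([ 0.61346402, -0.04411542,  0.42368558]), 'orientation': array([-0.28637842,  0.08137046, -0.54329539])} [272. 116.] [311. 246.]
```

View pics/w1.png

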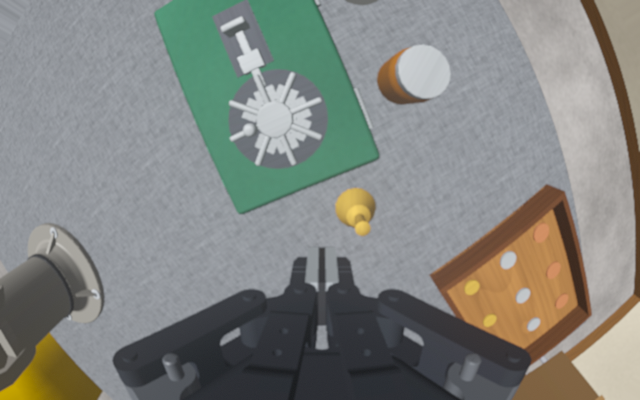

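The wrist view has the hub at (274,119), against a predicted (272,116), the stud at (249,129), the bolt tab at about (234,24) and the bell clear at (356,208). The stud is confirmed at box −x. Next I'll refine the hub and yaw from the wheel and lid pixels.

```bash
python3 - <<'E'
from h import *
ci=np.load('ci.npy',allow_pickle=True).item(); w=cv2.imread('pics/w1.png')
hsv=cv2.cvtColor(w,cv2.COLOR_BGR2HSV)
# lid mask -> hull -> ray onto lid plane -> min area rect
m=cv2.inRange(hsv,(60,90,90),(95,255,255)); c=max(cv2.findContours(m,0,2)[0],key=cv2.contourArea)
P=np.array([onz('wrist',q[0],.085,ci)[:2] for q in c]); print('lid bbox',P.min(0).round(3),P.max(0).round(3))
E=[((240,212),(158,14)),((242,212),(378,157)),((378,157),(318,12))]
for a,b in E:
    d=onz('wrist',b,.085,ci)-onz('wrist',a,.085,ci); print(a,onz('wrist',a,.085,ci).round(4),b,onz('wrist',b,.085,ci).round(4),np.rad2deg(np.arctan2(d[1],d[0])).round(1))
print('hub',onz('wrist',(274,119),.107,ci).round(4))
# bright wheel blob centroid
g=cv2.inRange(hsv,(0,0,150),(180,50,255)); M=np.zeros_like(g);cv2.circle(M,(274,119),56,255,-1); g&=M
print('stud',onz('wrist',(249,129),.119,ci).round(4),'tab top',onz('wrist',(234,24),.115,ci).round(4),'bell top',onz('wrist',(362,229),.09,ci).round(3))
cv2.imwrite('pics/w1c.png',cv2.resize(w[0:180,190:340],None,fx=4,fy=3.3*4/3.3*0+3.3,interpolation=cv2.INTER_CUBIC))
E
```

```text
lid bbox [ 0.473 -0.115] [0.674 0.18 ]
(240, 212) [ 0.4739 -0.0882  0.085 ] (158, 14) [0.5176 0.1745 0.085 ] 80.6
(242, 212) [ 0.476  -0.0895  0.085 ] (378, 157) [ 0.6429 -0.1159  0.085 ] -9.0
(378, 157) [ 0.6429 -0.1159  0.085 ] (318, 12) [0.6707 0.0575 0.085 ] 80.9
hub [ 0.5701 -0.0221  0.107 ]
stud [ 0.5452 -0.0174  0.119 ] tab top [0.5889 0.0857 0.115 ] bell top [ 0.586 -0.179  0.09 ]
```

```bash
sed -i 's/^HUB=.*/HUB=np.array([.570,-.0205]); YAW=np.deg2rad(-9.1)/' h.py; python3 - <<'E'
from h import *
ci=np.load('ci.npy',allow_pickle=True).item(); w=cv2.imread('pics/w1.png')
cv2.imwrite('pics/w1f.png',cv2.resize(w[225:345,250:400],None,fx=5,fy=5,interpolation=cv2.INTER_CUBIC))
o=r.get_obs();T=R.from_rotvec(o['orientation'])
for x in(0,-.01,-.02,-.04):
  for y in (-.0145,0,.0145): print(x,y,[pix('wrist',o['tcp_pos']+T.apply([x,y,z]),ci).round(1).tolist() for z in(-.011,.011)])
print(plan(-22.5,.055,.15))
E
```

```text
0 -0.0145 [[282.2, 227.3], [284.5, 264.7]]
0 0 [[310.0, 227.0], [311.0, 264.6]]
0 0.0145 [[338.0, 226.6], [337.7, 264.3]]
-0.01 -0.0145 [[279.9, 234.6], [282.6, 273.7]]
-0.01 0 [[309.5, 234.4], [310.6, 273.7]]
-0.01 0.0145 [[339.2, 234.0], [338.7, 273.3]]
-0.02 -0.0145 [[277.4, 242.8], [280.5, 283.7]]
-0.02 0 [[308.9, 242.6], [310.1, 283.7]]
-0.02 0.0145 [[340.6, 242.2], [339.9, 283.3]]
-0.04 -0.0145 [[271.3, 262.9], [275.5, 307.4]]
-0.04 0 [[307.4, 262.9], [309.0, 307.6]]
-0.04 0.0145 [[343.8, 262.4], [342.7, 307.1]]
(array([ 0.6168, -0.0493,  0.15  ]), array([ 0.1239,  0.0133, -0.0647]), array([ 0.17, -0.04,  0.1 ]))
```

View pics/w1f.png

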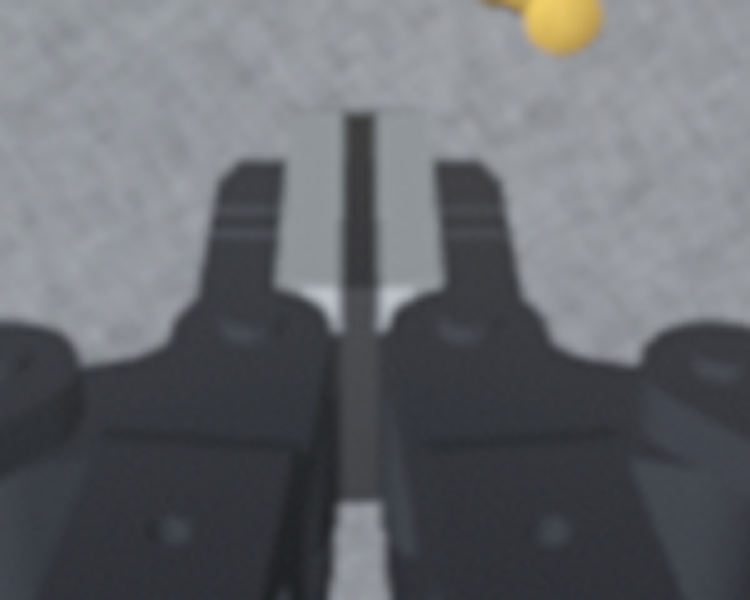

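```bash
python3 - <<'E'
from h import *
o=r.get_obs();ci=r.camera_info('wrist');print(o['clock'],o['tcp_pos'].round(4),o['orientation'].round(3),abs(o['qvel']).max().round(4))
w=r.grab_frame('wrist'); cv2.imwrite('pics/w2.png',w); np.save('ci.npy',ci,allow_pickle=True)
print(ci['xyz'],pix('wrist',o['tcp_pos'],ci))
# stud/hub in this picture: bright wheel disc; jaws centre column from grey pads
g=w[255,290:360].astype(int); print(g.mean(1).astype(int).tolist())
hsv=cv2.cvtColor(w,cv2.COLOR_BGR2HSV); m=cv2.inRange(hsv,(0,0,175),(180,60,255)); 
m=cv2.morphologyEx(m,cv2.MORPH_OPEN,np.ones((9,9)))
n,l,s,c=cv2.connectedComponentsWithStats(m); print([(s[i].tolist(),c[i].round(1).tolist(),onz('wrist',c[i],.107,ci).round(4).tolist()) for i in range(1,n) if s[i][4]<4000 and s[i][1]<160])
print(plan(-22.5,.055,.15))
E
```

```text
1.65 [ 0.5731 -0.099   0.2738] [ 1.594  0.916 -1.597] 0.1535
[ 0.61340012 -0.03603926  0.41803578] [319.64967846 263.26949363]
[154, 156, 155, 153, 151, 150, 151, 149, 146, 145, 145, 147, 149, 150, 149, 149, 149, 150, 150, 150, 149, 149, 149, 149, 149, 150, 151, 144, 120, 86, 64, 60, 61, 65, 90, 124, 145, 150, 150, 150, 149, 149, 150, 150, 150, 149, 147, 146, 149, 149, 148, 147, 143, 141, 140, 142, 148, 153, 150, 147, 147, 149, 153, 155, 157, 160, 162, 160, 154, 147]
[([586, 31, 19, 36, 482], [594.4, 49.3], [0.9854, -0.1135, 0.107]), ([407, 52, 52, 54, 2261], [432.6, 78.5], [0.7302, -0.0562, 0.107]), ([246, 55, 21, 21, 393], [256.1, 65.2], [0.5818, 0.0444, 0.107]), ([250, 92, 65, 63, 2466], [283.4, 122.6], [0.5745, -0.021, 0.107])]
(array([ 0.6168, -0.0493,  0.15  ]), array([ 0.1254,  0.013 , -0.068 ]), array([ 0.17, -0.02,  0.11]))
```

carry_out(targets=[0,0.04,0.005,-0.03,0.1,0,0.1,0,0.09,0.013,-0.068,0.2,0,0.1,0,0.125,0.013,-0.068,0.2,0,0.1,0,0.125,0.013,-0.068,0.2,0,0.1,0,0.125,0.013,-0.068,0.2,0,0.1])

```text
clock: 2.33
tcp_pos: [0.6175, -0.0504, 0.1519]
orientation: [1.607, 0.894, -1.604]
contact_force: [-0.3, 0.6, 1.2]
grip_width: -0.0001
```

```bash
python3 - <<'E'
from h import *
o=r.get_obs();ci=r.camera_info('wrist');print(o['clock'],o['tcp_pos'].round(4),abs(o['qvel']).max().round(4))
w=r.grab_frame('wrist'); np.save('ci.npy',ci,allow_pickle=True)
for rad,z,c in((.0,.107,(0,0,255)),(.052,.105,(255,0,0))):
  for k in range(8):
    a=YAW+k*np.pi/4; q=pix('wrist',[*(HUB+rad*np.array([np.cos(a),np.sin(a)])),z],ci); cv2.circle(w,tuple(int(v) for v in q.round()),2,c,-1)
q=pix('wrist',[*HUB,.107],ci).round().astype(int); print(q)
x0=max(q[0]-120,0);y0=max(q[1]-90,0)
cv2.imwrite('pics/w3.png',cv2.resize(w[y0:y0+200,x0:x0+260],None,fx=3,fy=3,interpolation=cv2.INTER_CUBIC)); print(x0,y0)
print(plan(-22.5,.055,.095))
E
```

```text
2.325 [ 0.6175 -0.0504  0.1519] 0.0203
[237 231]
117 141
(array([ 0.6168, -0.0493,  0.095 ]), array([ 0.0575, -0.0015, -0.0001]), array([-0.04, -0.03, -0.02]))
```

View pics/w3.png

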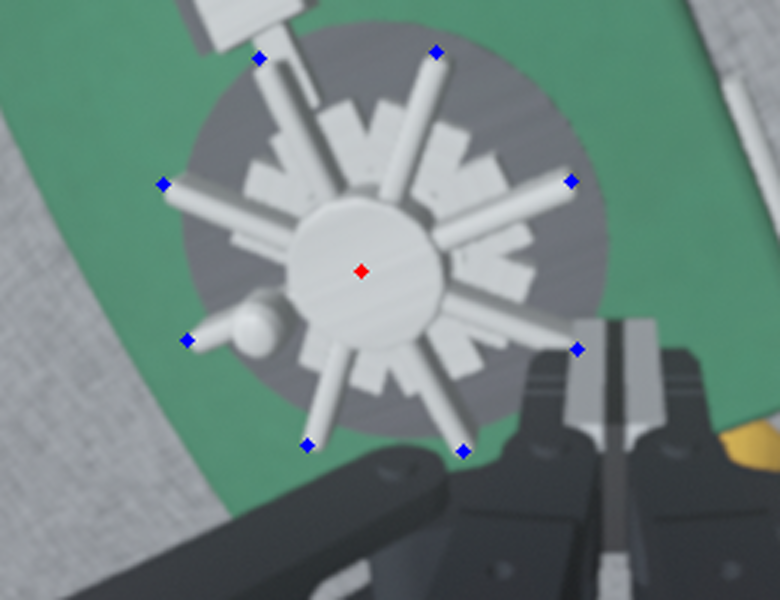

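The predicted lug ends (blue) and hub (red) match the image to about 1 mm, and the stud is at box −x. Now the fingers go down into the gap.

carry_out(targets=[0,0.02,-0.001,0,0,0,0,0,0.04,-0.001,0,0,0,0,0,0.056,-0.001,0,0,0,0,0,0.056,-0.001,0,0,0,0])

```text
clock: 2.88
tcp_pos: [0.6157, -0.0497, 0.0944]
orientation: [1.605, 0.895, -1.606]
contact_force: [0.3, 0.2, -0.4]
grip_width: -0.0
```

```bash
python3 - <<'E'
from h import *
o=r.get_obs(); print(o['tcp_pos'].round(4),o['contact_force'].round(1))
for p in np.arange(-22.5,-115,-7.5): print(p,*plan(p,.055,.095)[1:])
E
```

```text
[ 0.6157 -0.0497  0.0944] [ 0.3  0.2 -0.4]
-22.5 [-0.0006  0.0007 -0.0009] [-0.04 -0.01  0.02]
-30.0 [-0.0006  0.0003  0.0062] [ 1.46 -0.01  0.02]
-37.5 [-0.0006 -0.0011  0.0133] [ 2.96 -0.    0.02]
-45.0 [-0.0006 -0.0034  0.0201] [ 4.46 -0.    0.02]
-52.5 [-0.0006 -0.0065  0.0266] [ 5.96 -0.    0.02]
-60.0 [-0.0006 -0.0105  0.0326] [ 7.46 -0.    0.02]
-67.5 [-0.0006 -0.0152  0.038 ] [8.96 0.   0.02]
-75.0 [-0.0006 -0.0206  0.0428] [10.46  0.    0.02]
-82.5 [-0.0006 -0.0266  0.0468] [11.96  0.    0.02]
-90.0 [-0.0006 -0.033   0.05  ] [13.46  0.    0.02]
-97.5 [-0.0006 -0.0398  0.0523] [1.496e+01 1.000e-02 2.000e-02]
-105.0 [-0.0006 -0.0469  0.0538] [1.646e+01 1.000e-02 2.000e-02]
-112.5 [-0.0006 -0.0541  0.0543] [1.796e+01 1.000e-02 2.000e-02]
```

Inserted with no contact. First click, 45° clockwise:

carry_out(targets=[0,0,0.0,0.006,1.5,0,0,0,0,-0.001,0.013,3,0,0,0,0,-0.003,0.02,4.5,0,0,0,0,-0.006,0.0265,6,0,0,0,0,-0.01,0.0325,7.5,0,0,0,0,-0.015,0.038,9,0,0,0,0,-0.015,0.038,9,0,0,0,0,-0.015,0.038,9,0,0])

```text
clock: 3.88
tcp_pos: [0.5835, -0.0738, 0.0946]
orientation: [2.098, 0.247, -2.098]
contact_force: [-0.4, -0.3, -0.6]
grip_width: -0.0002
```

```bash
python3 - <<'E'
from h import *
o=r.get_obs(); print(o['tcp_pos'].round(4),o['contact_force'].round(1))
for p in np.arange(-67.5,-115,-7.5): print(p,*plan(p,.055,.095)[1:])
E
```

```text
[ 0.5835 -0.0738  0.0946] [-0.4 -0.3 -0.6]
-67.5 [-0.0004  0.0001  0.0007] [-0.01 -0.    0.02]
-75.0 [-0.0004 -0.0004  0.0079] [1.49 0.   0.02]
-82.5 [-0.0004 -0.0018  0.015 ] [2.99 0.   0.02]
-90.0 [-0.0004 -0.0041  0.0218] [4.49 0.   0.02]
-97.5 [-0.0003 -0.0073  0.0282] [5.99 0.   0.02]
-105.0 [-0.0003 -0.0113  0.0342] [7.49 0.   0.02]
-112.5 [-0.0003 -0.016   0.0396] [8.99 0.01 0.02]
```

Second click, then I'll lift clear.

carry_out(targets=[0,0,0.0,0.007,1.5,0,0,0,0,-0.002,0.014,3,0,0,0,0,-0.004,0.021,4.5,0,0,0,0,-0.007,0.0275,6,0,0,0,0,-0.011,0.034,7.5,0,0,0,0,-0.016,0.0395,9,0,0,0,0,-0.016,0.0395,9,0,0,0,0,-0.016,0.0395,9,0,0,0,-0.03,-0.016,0.0395,9,0,0,0,-0.06,-0.016,0.0395,9,0,0,0,-0.06,-0.016,0.0395,9,0,0])

```text
clock: 5.25
tcp_pos: [0.5434, -0.0677, 0.1569]
orientation: [-1.914, 0.536, 1.905]
contact_force: [-0.3, 0.3, -0.3]
grip_width: -0.0003
```

```bash
python3 - <<'E'
from h import *
o=r.get_obs();ci=r.camera_info('wrist'); print(o['tcp_pos'].round(4),o['contact_force'].round(1))
w=r.grab_frame('wrist'); np.save('ci.npy',ci,allow_pickle=True);s=r.grab_frame('scene')
q=pix('wrist',[*HUB,.107],ci).round().astype(int); print(q)
e=np.array([-np.sin(YAW),np.cos(YAW)])
for d in(.117,.042):
  k=pix('wrist',[*(HUB+d*e),.115 if d>.1 else .105],ci).round().astype(int); print(k); cv2.circle(w,tuple(int(v) for v in k),2,(0,0,255),-1)
A=cv2.resize(w,(640,400)); 
cv2.imwrite('pics/w4.png',np.hstack([w[max(q[1]-150,0):,:][:250,max(q[0]-150,0):][:,:300],cv2.resize(s[130:230,225:385],(400,250))]))
E
```

```text
[ 0.5434 -0.0677  0.1569] [-0.3  0.3 -0.3]
[245 231]
[126 282]
[197 250]
```

View pics/w4.png

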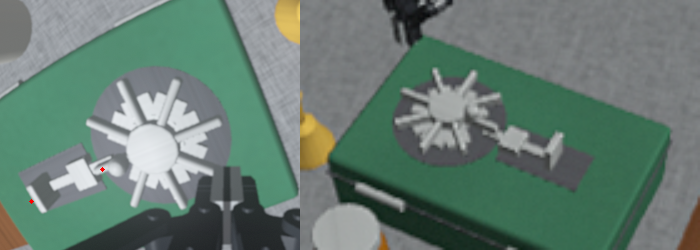

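The stud now sits on the bolt side: wrist crop (115,168), with the key point at (102,170) in line with the bolt. The scene crop agrees, and the bolt is still out. Next: go behind the tab.

```bash
python3 - <<'E'
from h import *
print(plan(90,.150,.155))
E
```

```text
(array([0.5937, 0.1276, 0.155 ]), array([-0.0002, -0.1936,  0.0576]), array([-4.49,  0.01,  0.02]))
```

carry_out(targets=[0,0,-0.04,0.012,-1,0,0,0,0,-0.08,0.024,-2,0,0,0,0,-0.12,0.036,-3,0,0,0,0,-0.16,0.048,-4,0,0,0,0,-0.194,0.0575,-4.5,0,0,0,0,-0.194,0.0575,-4.5,0,0,0,0,-0.194,0.0575,-4.5,0,0,0,0,-0.194,0.0575,-4.5,0,0])

```text
clock: 6.35
tcp_pos: [0.5937, 0.1261, 0.1542]
orientation: [-2.137, 0.171, 2.139]
contact_force: [0.7, 0.4, -0.5]
grip_width: -0.0005
```

```bash
python3 - <<'E'
from h import *
o=r.get_obs();ci=r.camera_info('wrist'); print(o['tcp_pos'].round(4),o['contact_force'].round(1))
w=r.grab_frame('wrist')
e=np.array([-np.sin(YAW),np.cos(YAW)]); n=np.array([np.cos(YAW),np.sin(YAW)])
for x in(-.013,.013):
  k=pix('wrist',[*(HUB+.117*e+x*n),.115],ci).round().astype(int); print(k); cv2.circle(w,tuple(int(v) for v in k),1,(0,0,255),-1)
x0,y0=max(k[0]-130,0),max(k[1]-100,0)
cv2.imwrite('pics/w5.png',cv2.resize(w[y0:y0+200,x0:x0+260],None,fx=3,fy=3,interpolation=cv2.INTER_CUBIC))
print(plan(90,.150,.097),plan(90,.113,.097))
E
```

```text
[0.5937 0.1261 0.1542] [ 0.7  0.4 -0.5]
[370 253]
[372 216]
(array([0.5937, 0.1276, 0.097 ]), array([ 0.0575, -0.0013,  0.0002]), array([-0.01,  0.01,  0.01])) (array([0.5879, 0.0911, 0.097 ]), array([0.0575, 0.0357, 0.0002]), array([-0.01,  0.01,  0.01]))
```

View pics/w5.png

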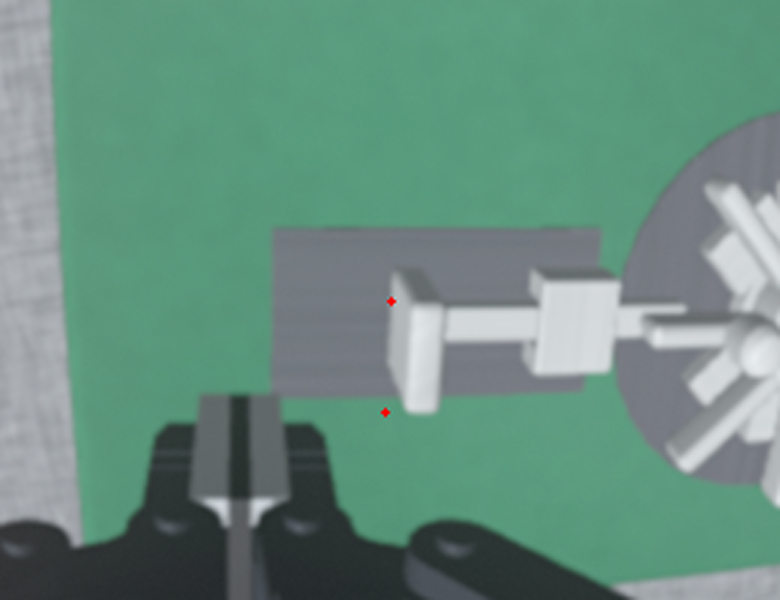

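The tab sits square in front of the fingers, about 5 mm nearer the wheel than predicted (top far edge at 408 against 388). That only means slightly later contact. Now I'll descend onto bare lid and push.

carry_out(targets=[0,0.03,0,0,0,0,0,0,0.057,0,0,0,0,0,0,0.057,0.005,0,0,0,0,0,0.057,0.01,0,0,0,0,0,0.057,0.015,0,0,0,0,0,0.057,0.02,0,0,0,0,0,0.057,0.024,0,0,0,0,0,0.057,0.027,0,0,0,0,0,0.057,0.03,0,0,0,0,0,0.057,0.033,0,0,0,0,0,0.057,0.033,0,0,0,0])

```text
clock: 7.78
tcp_pos: [0.5884, 0.0933, 0.0974]
orientation: [-2.137, 0.172, 2.139]
contact_force: [0.1, 0.8, -0.3]
grip_width: -0.0001
```

```bash
python3 - <<'E'
from h import *
o=r.get_obs(); print(o['clock'],o['tcp_pos'].round(4),o['contact_force'].round(1), (np.linalg.norm(o['tcp_pos'][:2]-HUB)).round(4))
E
```

```text
7.775 [0.5884 0.0933 0.0974] [ 0.1  0.8 -0.3] 0.1152
```

There's little force yet, so I'll push on in small steps until the end stop shows.

carry_out(targets=[0,0,0.002,0,0,0,0,0,0,0.004,0,0,0,0,0,0,0.004,0,0,0,0])

```text
clock: 8.15
tcp_pos: [0.5878, 0.0904, 0.0974]
orientation: [-2.137, 0.169, 2.138]
contact_force: [1.0, 4.6, -0.1]
grip_width: -0.0003
```

carry_out(targets=[0,0,0.002,0,0,0,0,0,0,0.004,0,0,0,0,0,0,0.004,0,0,0,0])

```text
clock: 8.52
tcp_pos: [0.5878, 0.0903, 0.0976]
orientation: [-2.138, 0.162, 2.136]
contact_force: [2.4, 10.3, -2.4]
grip_width: -0.0002
```

The end stop is firm at about 10 N. One more slight push, then back off and lift to check.

carry_out(targets=[0,0,0.003,0,0,0,0,0,0,0.003,0,0,0,0,0,0,-0.01,0,0,0,0,0,0,-0.025,0,0,0,0,0,0,-0.025,0,0,0,0,0,-0.03,-0.025,0,0,0,0,0,-0.06,-0.025,0,0,0,0,0,-0.06,-0.025,0,0,0,0,0,-0.06,-0.025,0,0,0,0])

```text
clock: 9.65
tcp_pos: [0.5911, 0.114, 0.1571]
orientation: [-2.137, 0.163, 2.137]
contact_force: [0.6, 0.3, 0.2]
grip_width: -0.0002
```

```bash
python3 - <<'E'
from h import *
o=r.get_obs();ci=r.camera_info('wrist'); print(o['clock'],o['tcp_pos'].round(4),o['contact_force'].round(1))
w=r.grab_frame('wrist')
e=np.array([-np.sin(YAW),np.cos(YAW)]); n=np.array([np.cos(YAW),np.sin(YAW)])
for d in(.117,.101):
 for x in(-.013,.013):
  k=pix('wrist',[*(HUB+d*e+x*n),.115],ci).round().astype(int); cv2.circle(w,tuple(int(v) for v in k),1,(0,0,255) if d<.11 else (255,0,0),-1)
x0,y0=max(k[0]-130,0),max(k[1]-100,0)
cv2.imwrite('pics/w6.png',cv2.resize(w[y0:y0+200,x0:x0+260],None,fx=3,fy=3,interpolation=cv2.INTER_CUBIC))
E
```

```text
9.65 [0.5911 0.114  0.1571] [0.6 0.3 0.2]
```

View pics/w6.png

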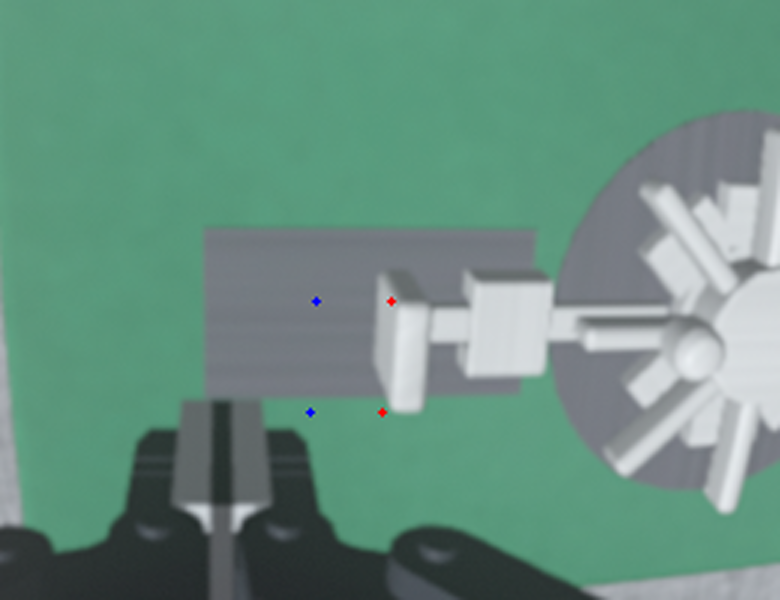

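```bash
python3 - <<'E'
from h import *
ci=r.camera_info('wrist'); e=np.array([-np.sin(YAW),np.cos(YAW)]); n=np.array([np.cos(YAW),np.sin(YAW)])
k=pix('wrist',[*(HUB+.101*e+.013*n),.115],ci).round().astype(int); x0,y0=max(k[0]-130,0),max(k[1]-100,0)
for nm,uv,z,ex in(('tab far',(389,410),.115,.101),('tab near',(425,410),.115,.093),('tab near top',(428,306),.115,.093),('keeper far',(470,374),.097,.079),('keeper near',(546,374),.097,.059),('lug end',(582,334),.105,.052),('stud top',(698,346),.119,.026)):
    p=onz('wrist',np.array(uv)/3+[x0,y0],z,ci)[:2]-HUB; print(nm,'along',(p@e).round(4),'exp',ex,'across',(p@n).round(4))
E
```

```text
tab far along 0.0994 exp 0.101 across -0.0131
tab near along 0.0911 exp 0.093 across -0.0132
tab near top along 0.0924 exp 0.093 across 0.0114
keeper far along 0.0762 exp 0.079 across -0.0123
keeper near along 0.0563 exp 0.059 across -0.0128
lug end along 0.0514 exp 0.052 across 0.0008
stud top along 0.0269 exp 0.026 across 0.0026
```

Measured on the lid, the tab's far face is at 99.4 mm from the axis, where 101 mm is expected at home. The tab-to-keeper gap is 14.9 mm against 14 mm expected, so travel is about 15–16 mm. The lug's end is within 1 mm of the gate line, and the arm is clear of everything.

```bash
python3 - <<'E'
from bench import r
print(r.hand_in())
E
```

```text
the job is handed in; nothing more can be done
None
```

I swung the star wheel two clicks clockwise with the closed fingertips between two lugs, which brought the studded lug from box −x round to the bolt. I then pushed the bolt's tab until it stopped hard at about 10 N, backed off, lifted clear and handed in at about 9.7 s; no verdict was reported.

**Last checks:**
- **Lug:** it points at the bolt, with its end 0.8 mm off the line and the stud within 3 mm.
- **Bolt:** measured positions put its travel at about 15–16 mm, against the 13.5 mm needed.
- **Arm:** it touched nothing at the end, with about 0.7 N of noise on the force reading.
- **Other goods:** I did not re-measure the bell, jar, mug and book. The arm stayed above the box lid and felt no unexpected contact.

**Checks that disagreed:**
- **Tab:** before the push it looked about 4–5 mm nearer the wheel than its stated "out" position, before and after turning the wheel. I put this down to measurement error or a starting offset.
- **Bolt travel:** the before and after images alone gave only about 13 mm if the bolt started at 0. I relied on the hard stop and the final positions (absolute and relative to the keeper) instead.

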